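# Load the spring follower of a galangal press pot

## Robot

A 6-joint arm with a two-finger parallel gripper is mounted at the origin on the work surface. World frame = base frame: x ahead of the robot, y to its left, z up, the work surface at z = 0. Lengths are in m, angles in degrees, forces in N, time in s.
With the tool pointing down it reaches from about 0.3 to 0.75 m from the base axis. Payload 8.5 kg.
Tool frame: the origin (TCP) lies at the very end of the fingers, on their centre line; the grasp point (between the pads) lies 19 mm behind it (env.tcp_to_grasp is the distance from the TCP to the grasp point, in m); z points along the fingers, y is the line along which they close (so a half turn about z gives the same grasp; the last joint's range is limited). The gripper opens to 85 mm and grips with 20 to 120 N. Pads are 22 mm wide; open, the fingers measure 114 mm over their backs; the gripper's body (76 mm by 85 mm) begins 54 mm behind the grasp point. The pads swing forward as they close: fully open they stand 13 mm farther back than shut.
Start: joints at [58.425, 21.807, 74.336, -0, 83.858, -12.336], TCP at [0.181, 0.519, 0.231] pointing down, gripper open.
Joint ranges: [-178.18, 178.18], [-50.72, 133.34], [12.68, 142.11], [-81.47, 261.47], [9.98, 163.14], [-165.26, 165.26]. Speed limits (degrees/s): [136.94, 136.94, 180, 180, 180, 180].

## Interface

Orientations are given as a 3x3 rotation matrix whose columns are the frame's x, y, z axes.
In Python, from rig import status, get_image, env gives the robot as it stands.
- The arm moves only by the shell command python3 -m handwheel 'ROWS' [FORCE]. ROWS is text: rows parted by semicolons, each of 7 numbers parted by spaces: the shift along the world's x, y, z in cm, then the turn, a rotation vector about the world's x, y, z in degrees, then the opening, from 0 (shut) to 1 (fully open). In form: dx dy dz wx wy wz gripper; .... A call has 1 to 8 rows; each row is the pose to reach, as a shift and turn from the pose commanded when the call began; what a row does not reach only later rows make up. A row lasts 1/12 s, in which the tool goes at most 41.7 mm and 7.16 degrees, less where a joint would pass 70% of its speed; a pose out of reach is approached as far as the arm can. A call with a gripper value outside its range is refused whole. The fingers move at their own pace and stop on an object; FORCE is the grip in N (left out, the last holds). Time passes only in rows, so rows that repeat a pose let the fingers close. It gives the time, the measured TCP pose, the force, the opening and the grip force at its end, in the units of the state.
- status.observe(): the state, without advancing time (a new reading comes with each control period).
- get_image(name): name is "scene" or "top" or "wrist"; returns a dict with "color" (384x512x3 uint8, red, green, blue), "vertical_fov" (degrees; the focal length in pixels is half the picture's height over the tangent of half this angle, whatever the lens; pixels are square), "cx", "cy" (the principal point, pixels), "xyz" and "orientation" of the camera in the world. Camera axes: x right, y down, z forward; pixel columns grow to the right and rows downward; lengths in m; the calibration is good to about 2 mm. A picture is of the moment at which its call begins. There is no depth.
- env.close_job(): hands the job in; it is judged then, once.
The state is a dict: "time_s": time; "q": joint angles; "qvel": joint speeds; "joint_efforts": joint torques, N m; "position": TCP position; "tool_rot": TCP orientation; "ft_force": force on the tool from outside, world axes, zero at the start; "wrist_torque": the same for the moment, N m; "grip_width": finger opening in m; "gripper_force": force on a finger pad.
Only numpy, scipy, OpenCV 4.12 (cv2) and the standard library are available. Lean on these libraries where they do the work, as an engineer would, in place of code of your own. Each camera call takes 0.05 s, during which the arm holds its last target. There are 200 camera calls.

## Task

The press pot is packed with sliced galangal and its sprung follower plate is still standing up near the rim. Take the tamper by its handle, press the follower squarely down with it, level and all the way to its stop, and hold it there a moment so that all three catches of the pot snap over the plate and keep it down. Then stand the tamper upright in its blue tray again, putting it down gently, and leave the jar, the galangal roots and the bowl where they are.

Things in the scene. Friction and masses are not known exactly. Their poses are not given: they have to be found in the camera images.
- pot: Stainless press pot, fixed to the counter, open at the top: 138 mm across the rim outside, 130 mm inside, 110 mm tall. Origin: centre of its underside, on the counter; z up. Three sprung latch bolts (the catches) sit on its wall at 0, 120 and 240 degrees from the pot's x axis, below the rim; their dark housings and red pull knobs reach out to 95 mm from the pot's axis, 70 to 96 mm above the counter.
- catch0 (a joint): Latch bolt (catch) at 0 degrees from the pot's x axis: 0 m at rest, grows to 0.008 as it is pushed outwards. Its bevelled nose comes through the pot's wall to 57 mm from the axis; the plate pushes it aside on the way down and it snaps back over the plate's edge by itself (reads 0 again) once the plate's top is 75 mm above the pot's underside.
- catch1 (a joint): Latch bolt (catch) at 120 degrees from the pot's x axis: 0 m at rest, grows to 0.008 as it is pushed outwards. Its bevelled nose comes through the pot's wall to 57 mm from the axis; the plate pushes it aside on the way down and it snaps back over the plate's edge by itself (reads 0 again) once the plate's top is 75 mm above the pot's underside.
- catch2 (a joint): Latch bolt (catch) at 240 degrees from the pot's x axis: 0 m at rest, grows to 0.008 as it is pushed outwards. Its bevelled nose comes through the pot's wall to 57 mm from the axis; the plate pushes it aside on the way down and it snaps back over the plate's edge by itself (reads 0 again) once the plate's top is 75 mm above the pot's underside.
- follower_top (a point): Centre of the top of the follower: a flat, loose, round steel plate, 125 mm across, 6 mm thick, lying in the pot's mouth on three springs (z: its normal). Its top is 102 mm above the pot's underside at the start, 74 mm on the rigid stop, about 75 mm when held by the catches. The springs push up with 5 N at first, 16 N at the stop; the catches add a few N. Only the tamper and springs keep it level.
- tamper_mid (a point): Tamper: flat round steel foot, 86 mm in diameter and 12 mm thick, with an upright round wooden handle, 32 mm in diameter, from 12 to 130 mm above its underside; 130 mm tall over all, about 0.5 kg. This point lies on its axis, half-way up: 65 mm above the flat underside and 65 mm below the top of the handle. z points up the handle. It starts standing in the tray.
- tray: Blue plastic tray, fixed, 180 mm (its x) by 140 mm (its y), rim 18 mm tall, walls and floor 3 mm thick. Origin: centre of its underside, on the counter; the inner floor is 3 mm higher.
- jar_mid (a point): Bystander: amber glass jar with a brass-coloured lid, 84 mm in diameter, 130 mm tall, standing; the point is half-way up.
- galangal_a_mid (a point): Bystander: brown knobbly galangal root, about 125 by 100 mm, 34 mm thick, lying on the counter; the point is at its middle.
- galangal_b_mid (a point): Bystander: brown knobbly galangal root, about 115 by 80 mm, 36 mm thick, lying on the counter; the point is at its middle.
- bowl: Bystander: steel bowl of slices, fixed, 170 mm across, 60 mm tall. Origin: centre of its underside.
There are look-alikes about, which are no part of the job. What is shaped like the part that bears tamper_mid but red is not meant. There is more than one size of the tray; the job needs the smaller.

How it is judged:
By the outcome, as a careful person would: the job done as asked, in the order asked, and still so for the second after the job is handed in, with the robot touching nothing.
It also fails if it takes over 51 s, if anything falls off the work surface, if the arm or the gripper's body presses on something with over 40 N, if the wrist force passes 120 N, or if a joint passes its speed limit or range.

## Working session

There is one attempt and no reset: what is moved stays moved. The work goes in short steps, Python scripts to look and compute and a shell command to move; the robot and the scene stay as the last step left them, time stands still between calls to the robot, and variables do not carry over. Pictures are saved under pics/ and viewed, at most 10 in all, crops included, and the job is handed in when it is done.

```bash
mkdir -p pics; cat > h.py <<'E'
import numpy as np, cv2
from rig import status, get_image, env
def shot(n,f=None):
    im=get_image(n)
    if f: cv2.imwrite('pics/'+f,im['color'][:,:,::-1])
    return im
def ray(im,u,v,z):
    h=im['color'].shape[0]; fl=h/2/np.tan(np.radians(im['vertical_fov'])/2)
    d=np.array(im['orientation'])@np.array([(u-im['cx'])/fl,(v-im['cy'])/fl,1.]); o=np.array(im['xyz'])
    return o+d*(z-o[2])/d[2]
E
python3 - <<'E'
from h import *
for n in('top','scene','wrist'):
    im=shot(n,n+'0.png'); print(n,im['xyz'],im['vertical_fov'],np.round(im['orientation'],2).tolist())
s=status.observe();print(s['time_s'],s['position'],np.round(s['tool_rot'],3).tolist(),s['grip_width'])
a=cv2.imread('pics/top0.png');b=cv2.imread('pics/scene0.png')
E
```

```text
top [0.42038269 0.07753937 1.26375728] 55.65809381312075 [[-0.03, -1.0, 0.08], [-1.0, 0.03, -0.01], [0.0, -0.08, -1.0]]
scene [ 1.20103485 -0.37932326  0.75873645] 55.38814110935338 [[0.55, 0.53, -0.64], [0.83, -0.36, 0.42], [-0.01, -0.76, -0.65]]
wrist [0.10601351 0.5455005  0.37299295] 67.37268945045881 [[0.33, 0.9, 0.29], [0.94, -0.31, -0.1], [-0.0, 0.31, -0.95]]
0.15 [0.18113447 0.51909097 0.2308594 ] [[-0.944, 0.33, -0.001], [0.33, 0.944, -0.001], [0.0, -0.001, -1.0]] 0.08540585882456332
```

View pics/top0.png

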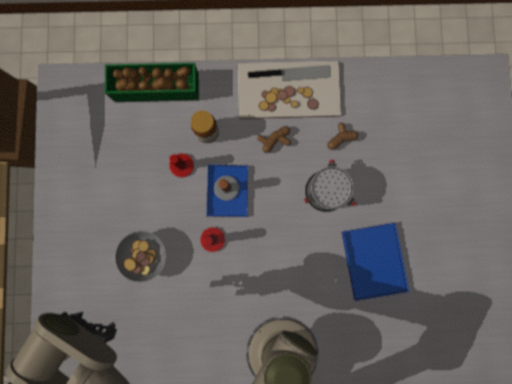

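View pics/scene0.png

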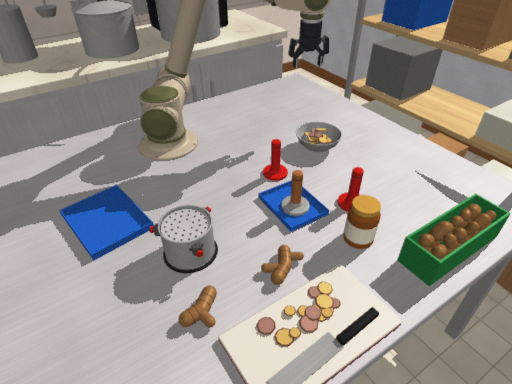

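The top view shows the tamper at (227,187) in the small blue tray (228,191) and the pot at (331,188). The red decoys are at (181,165) and (212,240), and the jar is at (204,125). The scene view agrees: brown handle at (297,188), pot at (187,235).

```bash
python3 - <<'E'
from h import *
def masks(n):
    im=shot(n); hsv=cv2.cvtColor(im['color'],cv2.COLOR_RGB2HSV)
    return im,hsv
im,hsv=masks('top')
def comps(m,amin=5):
    k,l,s,c=cv2.connectedComponentsWithStats(m.astype(np.uint8))
    return [(s[i].tolist(),c[i].round(1).tolist()) for i in range(1,k) if s[i][4]>=amin]
H,S,V=[hsv[:,:,i].astype(int) for i in range(3)]
blue=(H>105)&(H<130)&(S>150)
cs,_=cv2.findContours(blue.astype(np.uint8),cv2.RETR_EXTERNAL,cv2.CHAIN_APPROX_NONE)
for c in cs:
    if cv2.contourArea(c)>300:
        r=cv2.minAreaRect(c); p=np.array([ray(im,*q,.018) for q in cv2.boxPoints(r)]); print('tray',r[0],p.round(4)[:,:2].tolist(),p.mean(0).round(4))
red=((H<6)|(H>174))&(S>150)&(V>60)
print('red',comps(red,3))
for s,c in comps(red,3):
    if s[4]<60: print(c,ray(im,*c,.083).round(4))
br=(H>=3)&(H<18)&(S>110)&(V>40)
for s,c in comps(br): 
    if 215<c[0]<240: print('handle',s,c,ray(im,*c,.13).round(4))
im2,h2=masks('scene'); H,S,V=[h2[:,:,i].astype(int) for i in range(3)]
br=(H>=3)&(H<18)&(S>110)&(V>40)
for s,c in comps(br,20): 
    if 280<c[0]<315 and c[1]<220: print('handle sc',s,c,'top',ray(im2,s[0]+s[2]/2,s[1]+2,.13).round(4))
big=cv2.resize(im['color'][140:240,180:380],None,fx=4,fy=4,interpolation=cv2.INTER_CUBIC);cv2.imwrite('pics/c1.png',big[:,:,::-1])
E
```

```text
tray (374.8215026855469, 261.2442321777344) [[0.3987, -0.2145], [0.4288, -0.3968], [0.1994, -0.4281], [0.1703, -0.2484]] [ 0.2993 -0.322   0.018 ]
tray (227.0, 190.0) [[0.4697, 0.2411], [0.6427, 0.2386], [0.6394, 0.1071], [0.4663, 0.1111]] [0.5545 0.1745 0.018 ]
red [([170, 154, 23, 23, 378], [180.8, 164.8]), ([305, 199, 3, 3, 6], [306.2, 200.2]), ([353, 203, 2, 2, 3], [353.7, 203.7]), ([201, 228, 23, 23, 404], [212.0, 239.1])]
[306.2, 200.2] [ 0.5071 -0.0877  0.083 ]
[353.7, 203.7] [ 0.4917 -0.242   0.083 ]
handle [207, 0, 25, 6, 51] [218.1, 1.4] [1.1634 0.1832 0.13  ]
handle [235, 0, 5, 2, 6] [236.7, 0.7] [1.1644 0.1223 0.13  ]
handle [237, 3, 4, 2, 5] [238.4, 3.6] [1.1543 0.117  0.13  ]
handle [221, 4, 6, 2, 7] [223.6, 4.6] [1.152  0.1654 0.13  ]
handle [218, 6, 25, 2, 29] [231.1, 6.9] [1.1435 0.1411 0.13  ]
handle [219, 180, 10, 10, 78] [223.7, 184.6] [0.5593 0.1758 0.13  ]
handle sc [283, 62, 12, 10, 86] [287.8, 66.4] top [-0.116   0.6655  0.13  ]
handle sc [291, 170, 12, 34, 308] [296.5, 186.6] top [0.5584 0.1783 0.13  ]
```

View pics/c1.png

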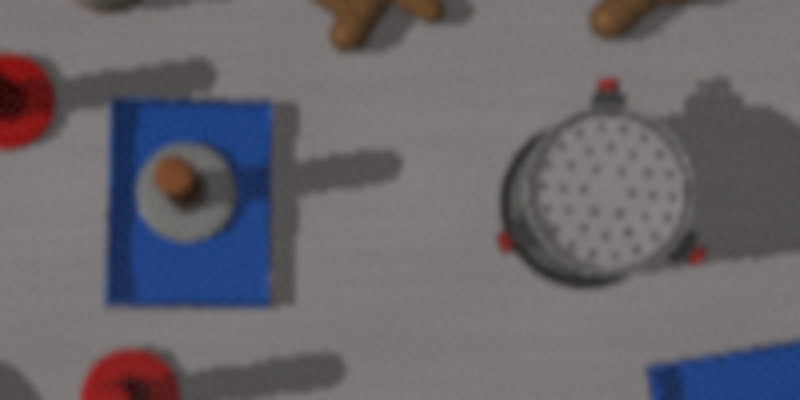

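```bash
python3 - <<'E'
from h import *
im=shot('top')
print('pot rim',ray(im,180+609/4,140+190/4,.106),'knob',ray(im,180+608/4,140+86/4,.083))
g=cv2.GaussianBlur(cv2.cvtColor(im['color'],cv2.COLOR_RGB2GRAY),(3,3),0)
E
python3 -m handwheel '18 -17 2 0 0 0 1;18 -17 2 0 0 0 1;18 -17 2 0 0 0 1;18 -17 2 0 0 0 1;18 -17 2 0 0 0 1;18 -17 2 0 0 0 1;18 -17 2 0 0 0 1;18 -17 2 0 0 0 1'
python3 -m handwheel '19.7 -17.2 0 0 0 0 1;19.7 -17.2 0 0 0 0 1;19.7 -17.2 0 0 0 0 1;19.7 -17.2 0 0 0 0 1;19.7 -17.2 0 0 0 0 1;19.7 -17.2 0 0 0 0 1;19.7 -17.2 0 0 0 0 1;19.7 -17.2 0 0 0 0 1'
python3 - <<'E'
from h import *
im=shot('wrist','w1.png');print(im['xyz'],status.observe()['position'])
E
```

```text
pot rim [ 0.54405003 -0.16951245  0.106     ] knob [ 0.63243951 -0.17728677  0.083     ]
time_s: 0.97
position: [0.3625, 0.3481, 0.2513]
tool_rot: [[-0.943, 0.333, -0.0], [0.333, 0.943, 0.0], [0.0, 0.0, -1.0]]
ft_force: [0.2, 0.8, -0.3]
grip_width: 0.0855
gripper_force: 0.0
time_s: 1.63
position: [0.5595, 0.1764, 0.2503]
tool_rot: [[-0.944, 0.331, -0.001], [0.331, 0.944, -0.0], [0.001, -0.001, -1.0]]
ft_force: [-0.8, -0.6, -0.4]
grip_width: 0.0856
gripper_force: 0.0
[0.48452928 0.20284476 0.39255785] [0.5581147  0.17778685 0.25061258]
```

View pics/w1.png

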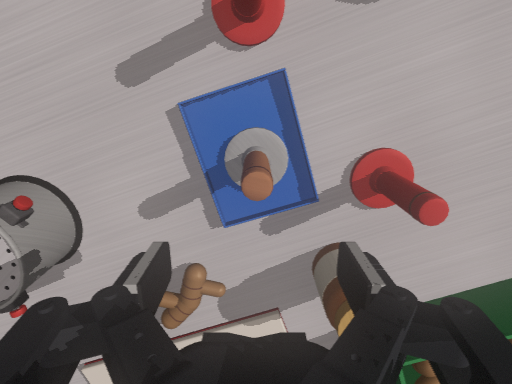

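The wrist view shows the tamper with its handle top at about (258,185) and its foot centre at (256,158). Tray corners are at (179,103), (287,69), (318,200) and (225,227).

```bash
python3 - <<'E'
from h import *
im=shot('wrist'); hsv=cv2.cvtColor(im['color'],cv2.COLOR_RGB2HSV);H,S,V=[hsv[:,:,i].astype(int) for i in range(3)]
m=((H>=2)&(H<18)&(S>90)).astype(np.uint8);m[:,:220]=0;m[:,300:]=0;m[:140]=0;m[215:]=0
ys,xs=np.nonzero(m);print(xs.min(),xs.max(),ys.min(),ys.max())
b=ys.max()
w=[np.ptp(xs[ys==y])+1 for y in range(b-32,b+1)];print(w)
r=max(w)/2; c=(xs[ys>b-2*r].mean(),b+.5-r)
print(c,ray(im,*c,.13)); print('foot',ray(im,256.5,157.5,.015))
p=np.array([ray(im,*q,.018) for q in[(179,103),(287,69),(318,200),(225,227)]]);print(p.round(4),p.mean(0))
print(status.observe()['position'])
E
```

```text
241 271 152 201
[np.int64(16), np.int64(17), np.int64(17), np.int64(18), np.int64(20), np.int64(22), np.int64(23), np.int64(24), np.int64(25), np.int64(27), np.int64(28), np.int64(28), np.int64(30), np.int64(30), np.int64(30), np.int64(31), np.int64(31), np.int64(31), np.int64(31), np.int64(31), np.int64(31), np.int64(30), np.int64(30), np.int64(28), np.int64(28), np.int64(27), np.int64(25), np.int64(24), np.int64(22), np.int64(19), np.int64(17), np.int64(14), np.int64(9)]
(np.float64(256.4846153846154), np.float64(186.0)) [0.56094021 0.17966623 0.13      ]
foot [0.55741523 0.18197648 0.015     ]
[[0.4598 0.1133 0.018 ]
 [0.4665 0.2523 0.018 ]
 [0.6413 0.2431 0.018 ]
 [0.6372 0.1069 0.018 ]] [0.55117535 0.17887298 0.018     ]
[0.55738037 0.17856538 0.25099187]
```

```bash
python3 -m handwheel '0.15 0.25 -4 0 0 0 1;0.15 0.25 -8 0 0 0 1;0.15 0.25 -12 0 0 0 1;0.15 0.25 -15 0 0 0 1;0.15 0.25 -16.7 0 0 0 1;0.15 0.25 -16.7 0 0 0 1;0.15 0.25 -16.7 0 0 0 1'
python3 -m handwheel '0 0 0 0 0 0 0;0 0 0 0 0 0 0;0 0 0 0 0 0 0;0 0 0 0 0 0 0;0 0 0 0 0 0 0;0 0 0 0 0 0 0;0 0 0 0 0 0 0;0 0 0 0 0 0 0' 70
```

```text
time_s: 2.32
position: [0.5588, 0.1814, 0.0848]
tool_rot: [[-0.945, 0.327, -0.001], [0.327, 0.945, 0.0], [0.001, -0.0, -1.0]]
ft_force: [1.6, 0.5, 0.1]
grip_width: 0.0853
gripper_force: 0.0
time_s: 2.98
position: [0.56, 0.1796, 0.0853]
tool_rot: [[-0.944, 0.33, 0.001], [0.33, 0.944, -0.0], [-0.001, 0.0, -1.0]]
ft_force: [-2.2, -1.8, 6.3]
grip_width: 0.0306
gripper_force: 68.8
```

```bash
python3 -m handwheel '0 0 0.5 0 0 0 0;0 0 2 0 0 0 0;0 0 5 0 0 0 0;0 0 8 0 0 0 0;0 0 11 0 0 0 0;0 0 13.5 0 0 0 0;0 0 14.7 0 0 0 0;0 0 14.7 0 0 0 0'
python3 -m handwheel '-0.1 -2 0 0 0 0 0;-0.3 -5 0 0 0 0 0;-0.5 -8.5 0 0 0 0 0;-0.7 -12 0 0 0 0 0;-0.9 -15.5 0 0 0 0 0;-1 -19 0 0 0 0 0;-1.1 -22 0 0 0 0 0;-1.2 -24 0 0 0 0 0'
python3 -m handwheel '-0.1 -2 0 0 0 0 0;-0.2 -5 0 0 0 0 0;-0.3 -8 0 0 0 0 0;-0.35 -10 0 0 0 0 0;-0.35 -11 0 0 0 0 0;-0.35 -11 0 0 0 0 0;-0.35 -11 0 0 0 0 0'
python3 - <<'E'
from h import *
a=shot('wrist')['color'];b=shot('scene')['color'];b=cv2.resize(b[60:290,90:320],(384,384),interpolation=3)
cv2.imwrite('pics/w2.png',np.hstack([cv2.resize(a,(416,312)),b[:312]])[:,:,::-1])
cv2.imwrite('pics/w2f.png',a[:,:,::-1])
print(status.observe()['position'])
E
```

```text
time_s: 3.65
position: [0.5604, 0.1799, 0.2341]
tool_rot: [[-0.944, 0.33, 0.005], [0.33, 0.944, 0.001], [-0.004, 0.002, -1.0]]
ft_force: [0.2, -0.3, -4.7]
grip_width: 0.0302
gripper_force: 70.2
time_s: 4.32
position: [0.5468, -0.0629, 0.2295]
tool_rot: [[-0.943, 0.331, -0.003], [0.331, 0.943, 0.0], [0.003, -0.001, -1.0]]
ft_force: [0.3, -0.2, -5.3]
grip_width: 0.0303
gripper_force: 70.8
time_s: 4.9
position: [0.5439, -0.1698, 0.2302]
tool_rot: [[-0.944, 0.33, -0.002], [0.33, 0.944, 0.002], [0.002, 0.001, -1.0]]
ft_force: [0.7, -0.3, -3.8]
grip_width: 0.0311
gripper_force: 70.8
[ 0.54408901 -0.1690011   0.23081159]
```

View pics/w2.png

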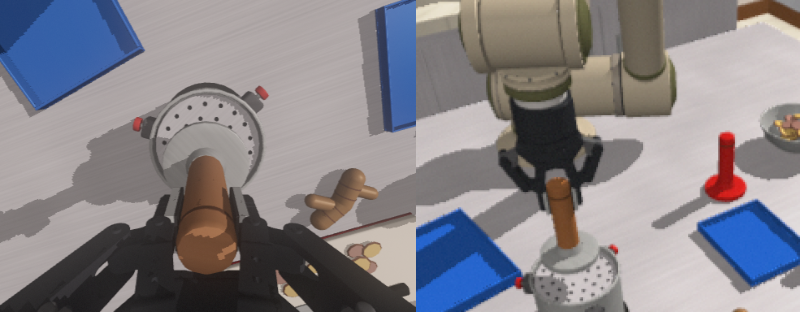

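The wrist view shows the tamper held over the pot. In the scene crop it leans slightly left, so I'll check that against a projected vertical and the pot centre.

```bash
cat >> h.py <<'E'
def proj(im,p):
    h=im['color'].shape[0]; fl=h/2/np.tan(np.radians(im['vertical_fov'])/2)
    c=np.array(im['orientation']).T@(np.array(p)-np.array(im['xyz'])); return np.array([im['cx']+fl*c[0]/c[2],im['cy']+fl*c[1]/c[2]])
def axis(n,x0,x1,y0,y1):
    im=shot(n); hsv=cv2.cvtColor(im['color'],cv2.COLOR_RGB2HSV)
    m=cv2.inRange(hsv,(3,90,40),(18,255,255));k=np.zeros_like(m);k[y0:y1,x0:x1]=1;ys,xs=np.nonzero(m*k)
    vx,vy,cx,cy=cv2.fitLine(np.c_[xs,ys].astype(np.float32),cv2.DIST_HUBER,0,.01,.01).ravel()
    return im,np.degrees(np.arctan2(vx*np.sign(vy),abs(vy))),(cx,cy),(xs.min(),xs.max(),ys.min(),ys.max())
def vert(im,p,z0,z1):
    a,b=proj(im,[*p,z0]),proj(im,[*p,z1]);d=a-b;return np.degrees(np.arctan2(d[0],d[1])),a,b
E
python3 - <<'E'
from h import *
P=status.observe()['position']; print(P)
im,a,c,bb=axis('scene',150,205,155,215);print('scene',a,c,bb,vert(im,P[:2],.16,.28))
im,a,c,bb=axis('top',310,345,160,205);print('top',a,c,bb,vert(im,P[:2],.16,.28))
im,a,c,bb=axis('wrist',200,320,180,340);print('wrist',a,c,bb,vert(im,P[:2],.16,.28))
# foot ellipse & pot in wrist
print('exp foot ctr',proj(im,[*P[:2],.162]),'pot rim ctr',proj(im,[.544,-.1695,.11]),'foot far edge', [proj(im,[P[0]+.043*np.cos(t),P[1]+.043*np.sin(t),.162]).round() for t in np.radians([160+i*30-90 for i in range(7)])])
for i,(x,y) in enumerate([(.5071,-.0877),(.4917,-.242)]): print('knob',proj(im,[x,y,.083]))
w=cv2.imread('pics/w2f.png');h=cv2.cvtColor(w,cv2.COLOR_BGR2HSV)
m=cv2.inRange(h,(0,150,60),(5,255,255))|cv2.inRange(h,(172,150,60),(180,255,255))
k,l,s,cc=cv2.connectedComponentsWithStats(m);print([(s[i][4],cc[i].round(1).tolist(),ray(im,*cc[i],.083).round(4).tolist()) for i in range(1,k) if s[i][4]>15])
cv2.imwrite('pics/w2c.png',cv2.resize(w[90:290,150:350],(600,600),interpolation=3))
E
```

```text
[ 0.54408901 -0.1690011   0.23081159]
scene 10.648603 (np.float32(177.72118), np.float32(186.87808)) (np.int64(168), np.int64(187), np.int64(166), np.int64(208)) (np.float64(10.786075913036326), array([182.25134807, 207.14108164]), array([174.65435951, 167.26362436]))
top 0.0 (np.float32(330.0), np.float32(160.0)) (np.int64(330), np.int64(330), np.int64(160), np.int64(160)) (np.float64(-61.79647581371515), array([335.76600417, 185.52066608]), array([345.362384  , 180.37437237]))
wrist 0.6718763 (np.float32(253.76877), np.float32(266.25247)) (np.int64(216), np.int64(295), np.int64(192), np.int64(337)) (np.float64(179.94899356467883), array([253.5756083 , 201.76776251]), array([253.48070807, 308.36962918]))
exp foot ctr [253.57481458 202.65934806] pot rim ctr [253.06781542 183.57000072] foot far edge [array([308., 203.]), array([303., 177.]), array([283., 156.]), array([254., 148.]), array([225., 155.]), array([205., 175.]), array([199., 202.])]
knob [319.68374501 115.32988425]
knob [168.91268341 151.7120838 ]
[(np.int32(59), [168.7, 150.6], [0.4906, -0.2418, 0.083]), (np.int32(17), [289.7, 322.6], [0.7373, -0.1884, 0.083])]
```

View pics/w2c.png

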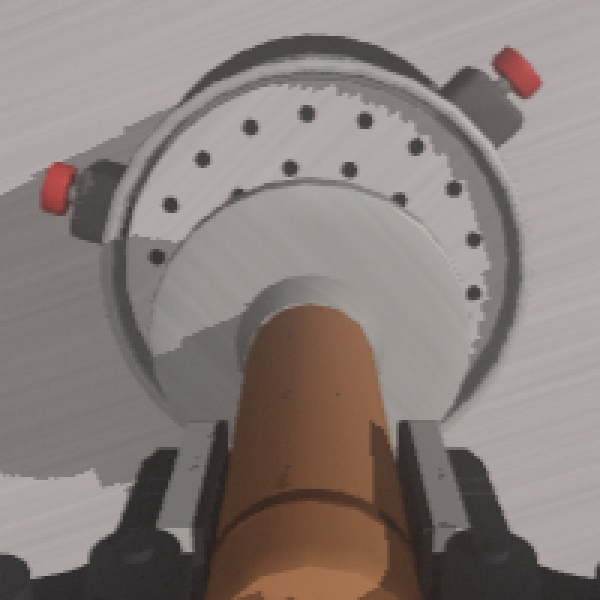

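The foot and pot centres agree within about 1–2 mm and the tamper is upright, so I'll press.

```bash
python3 -m handwheel '0 0 -1.5 0 0 0 0;0 0 -3 0 0 0 0;0 0 -4 0 0 0 0;0 0 -4.5 0 0 0 0;0 0 -4.9 0 0 0 0;0 0 -5.3 0 0 0 0;0 0 -5.3 0 0 0 0' 90
python3 -m handwheel '0 0 -0.3 0 0 0 0;0 0 -0.6 0 0 0 0;0 0 -0.9 0 0 0 0;0 0 -1.2 0 0 0 0;0 0 -1.5 0 0 0 0;0 0 -1.8 0 0 0 0;0 0 -2.0 0 0 0 0;0 0 -2.0 0 0 0 0'
```

```text
time_s: 5.73
position: [0.5443, -0.17, 0.1784]
tool_rot: [[-0.944, 0.329, 0.0], [0.329, 0.944, 0.0], [-0.0, 0.0, -1.0]]
ft_force: [-0.4, 1.6, -1.0]
grip_width: 0.0308
gripper_force: 89.3
time_s: 6.4
position: [0.5446, -0.1703, 0.1593]
tool_rot: [[-0.944, 0.33, 0.002], [0.33, 0.944, -0.001], [-0.002, -0.0, -1.0]]
ft_force: [-2.3, 2.4, 4.7]
grip_width: 0.03
gripper_force: 90.2
```

```bash
python3 -m handwheel '0 0 -0.2 0 0 0 0;0 0 -0.35 0 0 0 0;0 0 -0.45 0 0 0 0;0 0 -0.45 0 0 0 0;0 0 -0.45 0 0 0 0'
python3 -m handwheel '0 0 -0.1 0 0 0 0;0 0 -0.1 0 0 0 0;0 0 -0.1 0 0 0 0'
```

```text
time_s: 6.82
position: [0.5446, -0.1704, 0.1564]
tool_rot: [[-0.944, 0.33, 0.003], [0.329, 0.944, -0.002], [-0.004, -0.001, -1.0]]
ft_force: [-6.1, 3.5, 16.8]
grip_width: 0.0305
gripper_force: 91.4
time_s: 7.07
position: [0.5446, -0.1705, 0.1563]
tool_rot: [[-0.944, 0.33, 0.004], [0.33, 0.944, -0.002], [-0.004, -0.001, -1.0]]
ft_force: [-10.1, 3.2, 22.6]
grip_width: 0.0307
gripper_force: 92.1
```

```bash
python3 -m handwheel '-0.1 0 -0.1 0 0 0 0;-0.1 0 -0.2 0 0 0 0;-0.1 0 -0.2 0 0 0 0;-0.1 0 -0.2 0 0 0 0;-0.1 0 -0.2 0 0 0 0;-0.1 0 -0.2 0 0 0 0'
python3 - <<'E'
from h import *
a=shot('wrist')['color'];cv2.imwrite('pics/w3.png',cv2.resize(a[90:290,150:350],(600,600),interpolation=3)[:,:,::-1])
E
```

```text
time_s: 7.57
position: [0.5444, -0.1706, 0.1561]
tool_rot: [[-0.944, 0.329, 0.007], [0.329, 0.944, -0.003], [-0.008, -0.001, -1.0]]
ft_force: [-10.5, 4.9, 34.4]
grip_width: 0.0303
gripper_force: 93.1
```

View pics/w3.png

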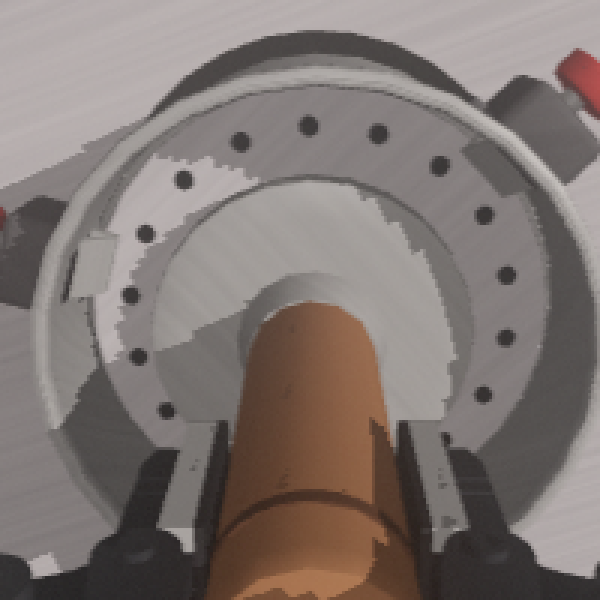

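Two catches, left (95,265) and right (495,165), sit over the plate. The +x one is hidden, and the tool has tilted 0.4° to leave that side high, so I'll level it, hold, and check.

```bash
python3 -m handwheel '-0.1 0 0 0 0.4 0 0;-0.1 0 0 0.1 0.8 0 0;-0.1 0 0 0.1 0.8 0 0;-0.1 0 0 0.1 0.8 0 0;-0.1 0 0 0.1 0.8 0 0;-0.1 0 0 0.1 0.8 0 0'
python3 -m handwheel '0 0 0 0 0.6 0 0;0 0 -0.1 0 0.6 0 0;0 0 -0.1 0 0.6 0 0;0 0 -0.1 0 0.6 0 0;0 0 -0.1 0 0.6 0 0;0 0 -0.1 0 0.6 0 0'
```

```text
time_s: 8.12
position: [0.5443, -0.1705, 0.1562]
tool_rot: [[-0.944, 0.329, -0.004], [0.329, 0.944, -0.002], [0.003, -0.003, -1.0]]
ft_force: [-7.2, 6.4, 32.6]
grip_width: 0.0305
gripper_force: 92.5
time_s: 8.62
position: [0.5448, -0.1705, 0.1564]
tool_rot: [[-0.944, 0.329, -0.013], [0.329, 0.944, -0.002], [0.011, -0.006, -1.0]]
ft_force: [-7.8, 8.0, 39.8]
grip_width: 0.0305
gripper_force: 93.7
```

```bash
python3 -m handwheel '0 0 0.3 -0.1 -0.8 0 0;0.1 0 0.7 -0.1 -1.4 0 0;0.1 0 1.2 -0.1 -1.4 0 0;0.1 0 2.5 -0.1 -1.4 0 0;0.1 0 4.5 -0.1 -1.4 0 0;0.1 0 6.5 -0.1 -1.4 0 0;0.1 0 8.4 -0.1 -1.4 0 0;0.1 0 8.4 -0.1 -1.4 0 0'
python3 -m handwheel '0.1 2 0 0 0 0 0;0.3 5 0 0 0 0 0;0.5 8.5 0 0 0 0 0;0.7 12 0 0 0 0 0;0.9 15 0 0 0 0 0;1 17 0 0 0 0 0;1 17 0 0 0 0 0'
python3 - <<'E'
from h import *
im=shot('top');b=im['color'];s=shot('scene')['color']
cv2.imwrite('pics/w4.png',np.hstack([cv2.resize(b[150:225,295:370],(400,400),interpolation=3),cv2.resize(s[195:275,145:225],(400,400),interpolation=3)])[:,:,::-1])
E
```

```text
time_s: 9.28
position: [0.5443, -0.1711, 0.2369]
tool_rot: [[-0.944, 0.33, 0.005], [0.33, 0.944, -0.003], [-0.006, -0.002, -1.0]]
ft_force: [0.5, -0.1, -4.0]
grip_width: 0.0304
gripper_force: 89.7
time_s: 9.87
position: [0.5527, 0.0033, 0.2322]
tool_rot: [[-0.945, 0.326, -0.003], [0.326, 0.945, 0.001], [0.003, 0.001, -1.0]]
ft_force: [0.4, -0.6, -4.8]
grip_width: 0.0302
gripper_force: 90.3
```

View pics/w4.png

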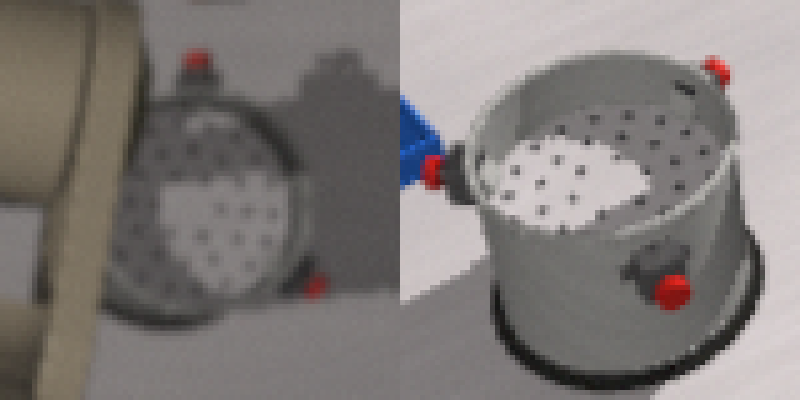

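The top and scene crops show the plate down and level, with the +x nose visible at (205,120). I'll take one close look with the wrist camera to be sure.

```bash
python3 - <<'E'
from h import *
im=shot('wrist');a=im['color'];u,v=proj(im,[.544,-.1695,.09]);print(u,v)
x=int(np.clip(u-80,0,352));y=int(np.clip(v-60,0,264))
cv2.imwrite('pics/w5.png',cv2.resize(a[y:y+120,x:x+160],(800,600),interpolation=3)[:,:,::-1])
E
```

```text
101.99304204601009 220.03517660718688
```

View pics/w5.png

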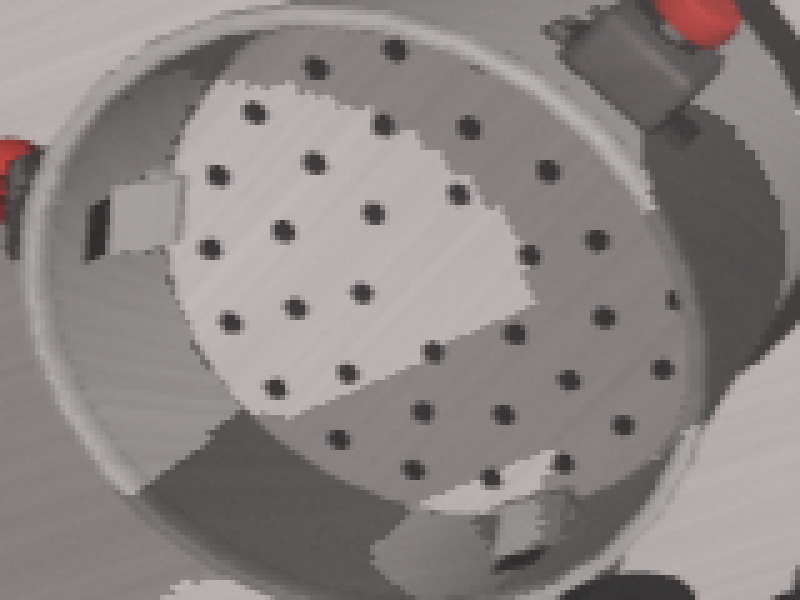

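Both noses at left (150,215) and bottom (520,525) sit out over the level plate, and the third was seen seated earlier. Now the tamper goes back.

```bash
python3 -m handwheel '0.1 2 0 0 0 0 0;0.2 5 0 0 0 0 0;0.3 8.5 0 0 0 0 0;0.4 12 0 0 0 0 0;0.5 15 0 0 0 0 0;0.5 17 0 0 0 0 0;0.5 18 0 0 0 0 0;0.5 18 0 0 0 0 0'
python3 -m handwheel '0 0 -2 0 0 0 0;0 0 -5 0 0 0 0;0 0 -8 0 0 0 0;0 0 -11 0 0 0 0;0 0 -13 0 0 0 0;0 0 -14 0 0 0 0;0 0 -14.2 0 0 0 0;0 0 -14.2 0 0 0 0'
python3 - <<'E'
from h import *
P=status.observe()['position']; print(P)
im,a,c,bb=axis('scene',280,315,150,210);print(a,vert(im,P[:2],.02,.14)[0])
E
```

```text
time_s: 10.68
position: [0.5582, 0.1805, 0.2331]
tool_rot: [[-0.944, 0.329, -0.001], [0.329, 0.944, -0.0], [0.001, -0.0, -1.0]]
ft_force: [-0.2, -0.8, -4.4]
grip_width: 0.0303
gripper_force: 90.8
time_s: 11.35
position: [0.5588, 0.1788, 0.092]
tool_rot: [[-0.944, 0.331, 0.0], [0.331, 0.944, -0.0], [-0.0, -0.0, -1.0]]
ft_force: [-0.4, 0.2, -4.8]
grip_width: 0.0306
gripper_force: 90.8
[0.55876485 0.17880326 0.0920397 ]
-6.2811136 -4.3774925071564095
```

```bash
python3 -m handwheel '0 0 -0.2 0 0 0 0;0 0 -0.4 0 0 0 0;0 0 -0.5 0 0 0 0;0 0 -0.6 0 0 0 0;0 0 -0.6 0 0 0 0;0 0 -0.6 0 0 0 0'
python3 -m handwheel '0 0 -0.05 0 0 0 0;0 0 -0.1 0 0 0 0;0 0 -0.1 0 0 0 0;0 0 -0.1 0 0 0 0' 40
```

```text
time_s: 11.9
position: [0.5582, 0.1798, 0.0859]
tool_rot: [[-0.944, 0.329, 0.0], [0.329, 0.944, -0.0], [-0.0, 0.0, -1.0]]
ft_force: [0.1, -0.1, -5.3]
grip_width: 0.03
gripper_force: 90.8
time_s: 12.23
position: [0.5584, 0.1797, 0.0854]
tool_rot: [[-0.944, 0.33, 0.001], [0.33, 0.944, 0.0], [-0.001, 0.0, -1.0]]
ft_force: [-1.3, -0.9, 2.9]
grip_width: 0.0302
gripper_force: 91.1
```

```bash
python3 -m handwheel '0 0 0 0 0 0 0.42;0 0 0 0 0 0 0.5;0 0 0 0 0 0 0.6;0 0 0 0 0 0 0.8;0 0 0 0 0 0 1;0 0 0 0 0 0 1;0 0 0 0 0 0 1'
python3 -m handwheel '0 0 1 0 0 0 1;0 0 3 0 0 0 1;0 0 6 0 0 0 1;0 0 9 0 0 0 1;0 0 12 0 0 0 1;0 0 15 0 0 0 1;-3 0 17 0 0 0 1;-4 0 17 0 0 0 1'
python3 - <<'E'
from h import *
w=shot('wrist')['color'];s=shot('scene')['color']
cv2.imwrite('pics/w6.png',np.hstack([cv2.resize(w,(400,300)),cv2.resize(s,(400,300))])[:,:,::-1])
im,a,c,bb=axis('scene',280,315,150,210);print(a,bb,vert(im,(.5595,.18),.02,.14)[0])
E
```

```text
time_s: 12.82
position: [0.5583, 0.1798, 0.0848]
tool_rot: [[-0.944, 0.33, 0.0], [0.33, 0.944, -0.0], [-0.0, 0.0, -1.0]]
ft_force: [0.5, -0.4, -0.6]
grip_width: 0.0852
gripper_force: 0.0
time_s: 13.48
position: [0.5175, 0.1801, 0.2602]
tool_rot: [[-0.944, 0.329, 0.008], [0.329, 0.944, 0.001], [-0.007, 0.004, -1.0]]
ft_force: [1.5, 0.2, -0.3]
grip_width: 0.0854
gripper_force: 0.0
-4.146605 (np.int64(291), np.int64(302), np.int64(170), np.int64(203)) -4.438349455880819
```

View pics/w6.png

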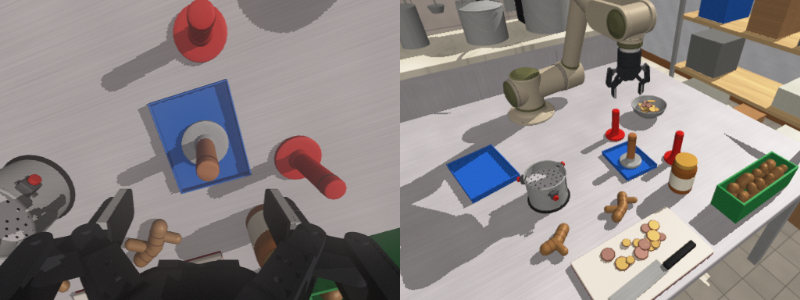

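The tamper stands upright in the small tray (wrist crop (205,150)), the plate is still down, and the other items haven't moved. I'm handing the job in.

```bash
python3 -m handwheel '0 0 0 0 0 0 1;0 0 0 0 0 0 1;0 0 0 0 0 0 1' >/dev/null; python3 -c "
from rig import env;print(env.close_job())"
```

```text
the job is handed in; nothing more can be done
None
```

The job is handed in at about 14 s: the follower is pressed to its stop and held down, all three catches looked seated over the plate in the pictures, and the tamper stands upright in the small blue tray; the jar, roots and bowl were left alone.

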